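# Find and release the latched key of the sample warmer

### The job

One of the warmer's four identical keys has been left latched down. With the fingertips, tap each key lightly along the row, from the robot's left to its right, to feel which one it is, without releasing it or pushing any other key home; then press the latched key fully down and let it come up, so that all four keys stand level. Lift or carry nothing, and leave the dishes and bottles where they are.

Things in the scene. Friction and masses are not known exactly. Their poses are not given: they have to be found in the camera images.
- console: grey sample warmer, fixed, 200 mm deep (x) by 320 wide (y), top face 45 mm above the table; place and yaw vary. Origin: centre of its underside, on the table; x away from the robot, y to the left along the row, z up. Key centres at x = -60 mm, y = +69, +23, -23, -69 mm. Two round plates behind the keys; at x = -60, y = +130 mm a knob 30 mm across, 16 mm high.
- key_a: one of the four identical plain white keys, named in no order along the row; any place in the row may hold the latched one. Flat cap 34 mm (console's x) by 26 mm (y). Origin: centre of its top face; axes as the console's. Slides straight down, 8 mm from up to its stop. Top when up: 59 mm above the table (14 over the console); when latched: 4 mm lower, 55 mm. More about all four keys under key_b to key_d.
- key_b: another of the four keys, same size and origin. An up key starts to give at about 1.5 N (a light tap is 1 to 2.5 N), is about 3 mm down at 4 N and 6 mm down at 7 N, and springs back when let go. Pushing a key that was up more than 6 mm down is a fault.
- key_c: another of the four keys, same size and origin. The latched key stays firm up to about 3.5 N. To release it, push it 4 mm further, to its stop (resistance rises to about 5 N, eases a little, then goes beyond 8 N at the stop), then draw back: it follows the finger all the way up.
- key_d: another of the four keys, same size and origin. The neighbouring keys' centres are 46 mm apart, so 20 mm are free between caps. A low frame 3 mm high surrounds each key on the console; the cap stands 6 mm above the console when fully pressed.
- dish: bystander, not to be disturbed: open round glass dish with dark resin pieces, 72 mm across, 16 mm high, standing on the console's left warm plate (top of plate 49 mm above the table). Origin: centre of its underside.
- jar: bystander, not to be disturbed: amber screw-top jar with white cap, 48 mm across, 40 mm high, on the console's right warm plate. Origin: centre of its underside.
- vial: bystander, not to be disturbed: small clear vial with black cap, 22 mm across, 42 mm high, standing on the console to the right of the key row, about 61 mm from the centre of the rightmost key. Origin: centre of its underside.
- dropper: bystander, not to be disturbed: amber bottle with black cap, 32 mm across, 85 mm high, on the table to the left of the console. Origin: centre of its underside.
- flask: bystander, not to be disturbed: amber bottle with red cap, 56 mm across, 110 mm high, on the table to the right of the console. Origin: centre of its underside.
- cover: bystander, not to be disturbed: glass dish cover lying open side up on the table, 80 mm across, 12 mm high. Origin: centre of its underside.
- spatula: bystander, not to be disturbed: spatula, 150 mm long, with wooden handle, lying on the table. Origin: on its lying axis.

How it is judged:
On the way, in this order (a step that is already met when the one before it is completed fails the run):
1. the leftmost key is tapped (over 0.3 N from the fingers) (((contact force between key_a and the fingers above 0.3 N and y of key_a in the frame of console between 0.054 and 0.084 m) or (contact force between key_b and the fingers above 0.3 N and y of key_b in the frame of console between 0.054 and 0.084 m) or (contact force between key_c and the fingers above 0.3 N and y of key_c in the frame of console between 0.054 and 0.084 m) or (contact force between key_d and the fingers above 0.3 N and y of key_d in the frame of console between 0.054 and 0.084 m))), for 0.02 s.
2. the second from the left key is tapped (over 0.3 N from the fingers) (((contact force between key_a and the fingers above 0.3 N and y of key_a in the frame of console between 0.008 and 0.038 m) or (contact force between key_b and the fingers above 0.3 N and y of key_b in the frame of console between 0.008 and 0.038 m) or (contact force between key_c and the fingers above 0.3 N and y of key_c in the frame of console between 0.008 and 0.038 m) or (contact force between key_d and the fingers above 0.3 N and y of key_d in the frame of console between 0.008 and 0.038 m))), for 0.02 s.
3. the third from the left key is tapped (over 0.3 N from the fingers) (((contact force between key_a and the fingers above 0.3 N and y of key_a in the frame of console between -0.038 and -0.008 m) or (contact force between key_b and the fingers above 0.3 N and y of key_b in the frame of console between -0.038 and -0.008 m) or (contact force between key_c and the fingers above 0.3 N and y of key_c in the frame of console between -0.038 and -0.008 m) or (contact force between key_d and the fingers above 0.3 N and y of key_d in the frame of console between -0.038 and -0.008 m))), for 0.02 s.
4. the rightmost key is tapped (over 0.3 N from the fingers) (((contact force between key_a and the fingers above 0.3 N and y of key_a in the frame of console between -0.084 and -0.054 m) or (contact force between key_b and the fingers above 0.3 N and y of key_b in the frame of console between -0.084 and -0.054 m) or (contact force between key_c and the fingers above 0.3 N and y of key_c in the frame of console between -0.084 and -0.054 m) or (contact force between key_d and the fingers above 0.3 N and y of key_d in the frame of console between -0.084 and -0.054 m))), for 0.02 s.
5. after the taps, the latched key is released: all four keys stand up (z of each of key_a, key_b, key_c, key_d in the frame of console above 0.057 m), for 0.2 s.
At the end, for the whole second after the job is handed in: all four key tops are within 2 mm of their up height (more than 12 mm above the console's top face), and the bystanders are at rest (all of step 5 and linear speed of each of dish, jar, vial, dropper, flask, cover, spatula below 0.02 m/s); the robot touches nothing.
It fails at once if a key that was up is pushed home (any key top more than 6 mm from its starting height) (distance of any of key_a, key_b, key_c, key_d from where it was at the start of the episode above 0.006 m).
It fails at once if a bystander is lifted, carried or pushed more than 20 mm (distance of any of dish, jar, vial, dropper, flask, cover, spatula from where it was at the start of the episode above 0.02 m).
It also fails if it takes over 58 s, if anything falls off the work surface, if the arm or the gripper's body presses on something with over 40 N, if the wrist force passes 120 N, or if a joint passes its speed limit or range.

### The arm

A 6-joint arm with a two-finger parallel gripper is mounted at the origin on the work surface. World frame = base frame: x ahead of the robot, y to its left, z up, the work surface at z = 0. Lengths are in m, angles in rad, forces in N, time in s.
With the tool pointing down it reaches from about 0.35 to 0.975 m from the base axis. Payload 4.9 kg.
Tool frame: the origin (TCP) lies midway between the tips of the shut fingers; the grasp point (between the pads) lies 19 mm behind it; x points along the fingers, y is the direction in which the jaws open and shut, and the axes are right-handed (so a half turn about x gives the same grasp; the last joint's range is limited). The gripper opens to 85 mm and grips with 20 to 120 N. Pads are 22 mm wide; open, the fingers measure 114 mm over their backs; the gripper's body (76 mm by 85 mm) begins 54 mm behind the grasp point. The pads swing forward as they close: fully open they stand 13 mm farther back than shut.
Start: joints at [1.115, 0.053, 1.613, -0, 1.476, -0.119], TCP at [0.207, 0.59, 0.231] pointing down, gripper open.
Joint ranges: [-3.01, 3.01], [-1.01, 2.22], [0.06, 2.58], [-1.02, 4.17], [0.09, 2.62], [-3.14, 3.14]. Speed limits (rad/s): [2.57, 2.57, 3.14, 3.14, 3.14, 3.14].

### API

Orientations are given as a unit quaternion [w, x, y, z].
In Python, from plant import manip gives the robot as it stands.
- The arm moves only by the tool send_rows, never from a script. Its argument "motion" is a list that holds one entry, the list of rows, each a list of 6 numbers: the shift along the world's x, y, z in cm, then the turn, a rotation vector about the world's x, y, z in rad. A call has 1 to 12 rows; each row shifts and turns the commanded pose from where the row before left it; what a row does not reach is not made up. A row lasts 1/12 s, in which the tool goes at most 41.7 mm and 7.16 degrees, less where a joint would pass 70% of its speed; a pose out of reach is approached as far as the arm can. A call with a gripper value outside its range is refused whole. "fingers" is the closure, from 0 (fully open) to 1 (shut), set as the call begins (left out, the last holds). The fingers move at their own pace and stop on an object; the grip force is fixed at half the most. Time passes only in rows, so rows that do not move let the fingers close. It gives the time, the measured TCP pose, the force and the opening at its end, in the units of the state.
- manip.state(): the state, without advancing time (a new reading comes with each control period).
- manip.grab_frame(name): name is "scene" or "top" or "wrist"; returns the picture (480x640x3 uint8, red, green, blue); there is no depth.
- manip.calibration(name): a dict with "mtx" (3x3 intrinsics, pixels), "cam_to_world" (4x4, takes a point from camera to world coordinates); the wrist camera has in their place "hand_eye" (4x4, takes a point from camera to tool coordinates, whose origin is the TCP and whose axes are the tool frame's). Camera axes: x right, y up, looking along -z (the intrinsics and any distortion apply to the point x, -y, -z); pixel columns grow to the right and rows downward; lengths in m; the calibration is good to about 2 mm. A picture is of the moment at which its call begins: read the wrist's pose just before it. calibration takes no time and is no camera call.
- manip.job_done(): hands the job in, once; it reports no verdict.
Trained networks look in the newest picture that a camera, given by its name, has taken for a name from the list of things; names that differ only in an ending like _2 or _b are one class to them, and where a whole thing is asked for, a point or a joint stands for the part that bears it (a point fixed in the world has none). Each returns a list of dicts, best first, with "confidence" (0 to 1); they miss things now and then, are a little off and sometimes report something else, mostly with a low value. They report only what shows in the picture. A call takes as long as a camera call.
- manip.boxes_of(query, camera): "centre" ([x, y, z] in m, in the coordinates of the camera as it stood for that picture, good to about 4 mm: the middle of the surface that is visible of it).
- manip.trace(query, camera): "region" (480x640 bool, what is visible of it).
- manip.landmark_of(query, camera): "centre" ([x, y, z] in m, in the coordinates of the camera as it stood for that picture, good to about 4 mm: a listed point, or the origin of a listed thing).
The state is a dict: "time": time; "joint_pos": joint angles; "joint_vel": joint speeds; "joint_efforts": joint torques, N m; "tool_pos": TCP position; "tool_rot": TCP orientation; "contact_force": force on the tool from outside, world axes, zero at the start; "ft_torque": the same for the moment, N m; "gripper_width": opening from 0.0 (shut) to 1.0 (fully open).
Only numpy, scipy, OpenCV 4.12 (cv2) and the standard library are available. Lean on these libraries where they do the work, as an engineer would, in place of code of your own. Each camera call takes 0.05 s, during which the arm holds its last target.

## Working session

There is one attempt and no reset: what is moved stays moved. The work goes in short steps, Python scripts to look and compute and a tool call to move; the robot and the scene stay as the last step left them, time stands still between calls to the robot, and variables do not carry over. Pictures are saved under pics/ and viewed, and the job is handed in when it is done.

Besides the shell and the picture viewer there is one more tool, called after "Call:" as name(argument=value, ...) on one line, values as JSON. send_rows: Moves the arm, as the interface text tells. Its arguments: {"type":"object","properties":{"motion":{"type":"array","items":{"type":"array","items":{"type":"array","items":{"type":"number"}}}},"fingers":{"type":"number"}},"required":["motion"]}

```bash
mkdir -p pics; python3 - <<'E'
from plant import manip
import cv2,numpy as np
s=manip.state(); print({k:np.round(v,3).tolist() for k,v in s.items()})
for n in ["top","scene"]:
    im=manip.grab_frame(n); cv2.imwrite(f"pics/{n}0.png",im[:,:,::-1])
    T=np.array(manip.calibration(n)["cam_to_world"]); print(n,np.round(T,3).tolist())
    for q in ["console","key_a","dish","jar","vial","dropper","flask"]:
        for r in manip.landmark_of(q,n)[:5]:
            print(q,round(r["confidence"],2),np.round((T@np.r_[r["centre"],1])[:3],4))
print(manip.state()["time"])
E
```

```text
{'time': 0.0, 'joint_pos': [1.115, 0.053, 1.614, 0.0, 1.476, -0.119], 'joint_vel': [0.002, -0.001, -0.001, 0.001, 0.001, -0.001], 'joint_efforts': [0.0, -39.369, -37.017, -0.0, 0.007, -0.0], 'tool_pos': [0.206, 0.589, 0.23], 'tool_rot': [0.697, 0.118, 0.697, -0.119], 'contact_force': [-0.259, -0.119, -0.615], 'ft_torque': [0.034, 0.018, 0.026], 'gripper_width': 1.0}
top [[-0.024, 0.991, -0.134, 0.322], [-1.0, -0.025, -0.008, 0.015], [-0.011, 0.133, 0.991, 1.406], [0.0, 0.0, 0.0, 1.0]]
console 0.66 [ 0.5899 -0.0932 -0.0033]
console 0.57 [ 0.6186 -0.0132  0.0526]
console 0.55 [ 0.5323 -0.0761  0.0588]
key_a 0.65 [ 0.5322 -0.0767  0.0597]
key_a 0.63 [ 0.5389 -0.1645  0.0595]
key_a 0.61 [ 0.5313 -0.1181  0.0612]
dish 0.71 [ 0.6168 -0.0137  0.0508]
jar 0.51 [ 0.6402 -0.1569  0.0478]
vial 0.57 [ 0.5396 -0.2183  0.0466]
dropper 0.62 [0.5561 0.1327 0.0032]
dropper 0.28 [ 0.6369 -0.1581  0.0483]
flask 0.72 [ 0.6432 -0.3321 -0.002 ]
scene [[0.777, -0.37, 0.51, 1.032], [0.63, 0.439, -0.641, -0.645], [0.013, 0.818, 0.574, 0.672], [0.0, 0.0, 0.0, 1.0]]
console 0.97 [ 0.5851 -0.091   0.0007]
key_a 0.64 [ 0.5316 -0.1191  0.06  ]
key_a 0.57 [ 0.5322 -0.0702  0.0594]
key_a 0.5 [ 0.5404 -0.1629  0.0615]
key_a 0.45 [ 0.5262 -0.0254  0.0609]
dish 0.71 [ 0.6181 -0.0129  0.0497]
dish 0.3 [ 0.5234 -0.0252  0.0589]
jar 0.72 [ 0.642  -0.162   0.0484]
vial 0.8 [ 0.5393 -0.2213  0.0452]
dropper 0.82 [ 0.561   0.1366 -0.0036]
dropper 0.71 [ 6.393e-01 -3.342e-01 -6.000e-04]
flask 0.84 [ 6.404e-01 -3.348e-01 -3.000e-04]
0.8
```

View pics/top0.png

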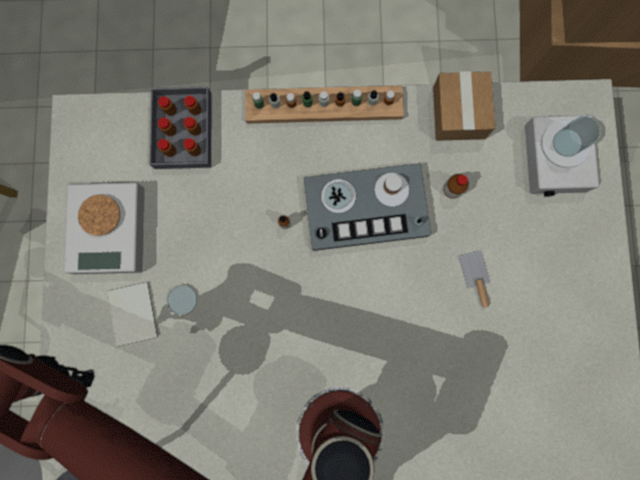

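View pics/scene0.png

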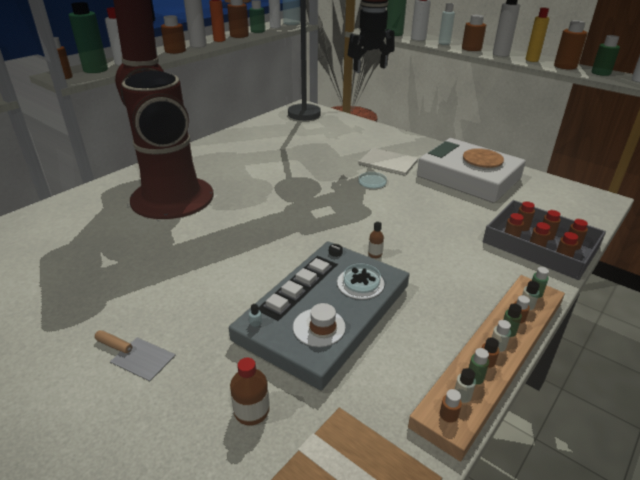

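The top view shows the console at about (367,206) px with its keys along y≈230 px. The scene view shows the four keys with the vial to their right. The two cameras' networks agree on the key positions. Next I plan the approach.

```bash
cat > h.py <<'E'
from plant import manip
import numpy as np
from scipy.spatial.transform import Rotation as R
def st():
    s=manip.state(); q=s["tool_rot"]; M=R.from_quat([q[1],q[2],q[3],q[0]]).as_matrix()
    return s,M
def show():
    s,M=st(); print(round(s["time"],2),"p",np.round(s["tool_pos"],4),"x",np.round(M[:,0],3),"y",np.round(M[:,1],3),"yawy",round(np.arctan2(M[1,1],M[0,1]),3),"F",np.round(s["contact_force"],2),s["gripper_width"])
E
python3 -c "
from h import *
show()
K=np.array([[.5262,-.0254],[.532,-.0735],[.5314,-.1187],[.5397,-.1636]])
y=np.array([69,23,-23,-69])/1000
p=np.polyfit(y,K,1);print(p, np.arctan2(-p[0,0],p[0,1]))
for v in y: print(p[1]+v*p[0])
"
```

```text
0.8 p [0.2065 0.5899 0.2313] x [ 0.  0. -1.] y [0.33  0.944 0.   ] yawy 1.234 F [ 0.34  0.15 -0.56] 0.9994745157720595
[[-0.08673913  0.99956522]
 [ 0.532325   -0.0953    ]] 0.08656002198743355
[ 0.52634 -0.02633]
[ 0.53033 -0.07231]
[ 0.53432 -0.11829]
[ 0.53831 -0.16427]
```

Call:
send_rows(motion=[[[1.33,-2.57,-0.2,0,0,-0.048],[1.33,-2.57,-0.2,0,0,-0.048],[1.33,-2.57,-0.2,0,0,-0.048],[1.33,-2.57,-0.2,0,0,-0.048],[1.33,-2.57,-0.2,0,0,-0.048],[1.33,-2.57,-0.2,0,0,-0.048],[1.33,-2.57,-0.2,0,0,-0.048],[1.33,-2.57,-0.2,0,0,-0.048],[1.33,-2.57,-0.2,0,0,-0.048],[1.33,-2.57,-0.2,0,0,-0.048],[1.33,-2.57,-0.2,0,0,-0.048],[1.33,-2.57,-0.2,0,0,-0.048]]], fingers=1)

```text
time: 1.8
tool_pos: [0.3666, 0.2802, 0.2075]
tool_rot: [0.635, 0.313, 0.634, -0.312]
contact_force: [-0.0, -0.2, -0.4]
gripper_width: 0.0
```

Call:
send_rows(motion=[[[1.33,-2.57,-0.2,0,0,-0.048],[1.33,-2.57,-0.2,0,0,-0.048],[1.33,-2.57,-0.2,0,0,-0.048],[1.33,-2.57,-0.2,0,0,-0.048],[1.33,-2.57,-0.2,0,0,-0.048],[1.33,-2.57,-0.2,0,0,-0.048],[1.33,-2.57,-0.2,0,0,-0.048],[1.33,-2.57,-0.2,0,0,-0.048],[1.33,-2.57,-0.2,0,0,-0.048],[1.33,-2.57,-0.2,0,0,-0.048],[1.33,-2.57,-0.2,0,0,-0.048],[1.33,-2.57,-0.2,0,0,-0.048]]])

```text
time: 2.8
tool_pos: [0.5263, -0.0284, 0.1834]
tool_rot: [0.52, 0.48, 0.519, -0.48]
contact_force: [1.1, 0.1, -1.0]
gripper_width: 0.003
```

Call:
send_rows(motion=[[[0,0,0,0,0,0],[0,0,0,0,0,0],[0,0,0,0,0,0],[0,0,0,0,0,0]]])

```text
time: 3.13
tool_pos: [0.5254, -0.026, 0.1834]
tool_rot: [0.52, 0.479, 0.52, -0.479]
contact_force: [-0.1, -0.7, -0.8]
gripper_width: 0.007
```

```bash
python3 - <<'E'
from h import *
import cv2
show()
s,M=st(); H=np.array(manip.calibration("wrist")["hand_eye"]); W=np.eye(4); W[:3,:3]=M; W[:3,3]=s["tool_pos"]; T=W@H
im=manip.grab_frame("wrist"); cv2.imwrite("pics/w1.png",im[:,:,::-1])
for q in ["console","key_a","vial","dish"]:
    for r in manip.landmark_of(q,"wrist")[:5]:
        print(q,round(r["confidence"],2),np.round((T@np.r_[r["centre"],1])[:3],4))
E
```

```text
3.13 p [ 0.5254 -0.026   0.1834] x [-0.  0. -1.] y [0.997 0.083 0.   ] yawy 0.083 F [-0.06 -0.7  -0.81] 0.006822033640186041
console 0.69 [ 0.5923 -0.088   0.0032]
key_a 0.76 [ 0.5379 -0.1615  0.0583]
key_a 0.63 [ 0.5225 -0.0282  0.0533]
key_a 0.63 [ 0.5346 -0.0726  0.0612]
dish 0.6 [ 0.6173 -0.0094  0.0519]
```

View pics/w1.png

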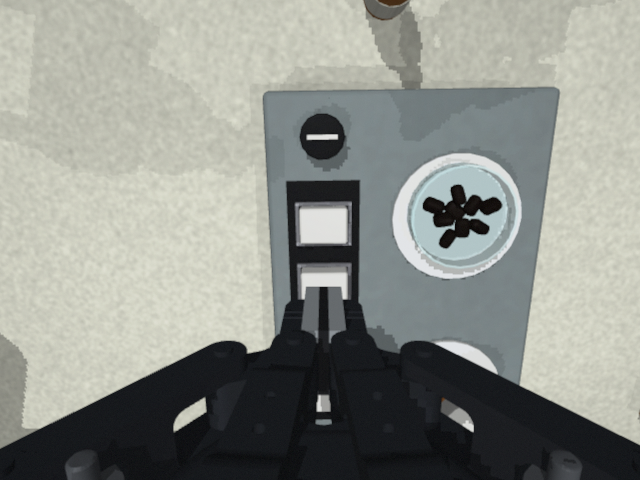

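The wrist view shows the leftmost key at (323,224) px and the second partly behind the fingertips at (323,290). The keys and fingers are aligned. I'll overlay my model to check it.

```bash
python3 - <<'E'
from h import *
s,M=st(); c=manip.calibration("wrist"); print({k:(np.array(v).round(3).tolist()) for k,v in c.items()})
H=np.array(c["hand_eye"]); W=np.eye(4); W[:3,:3]=M; W[:3,3]=s["tool_pos"]; T=np.linalg.inv(W@H);K=np.array(c["mtx"])
for n,p in dict(L=[.5263,-.0263,.059],L55=[.5263,-.0263,.055],k2=[.5303,-.0723,.059],tcp=s["tool_pos"],below=[.5254,-.026,.06],knob=[.5210,.0345,.061]).items():
    a=T@np.r_[p,1]; u=K@(a[:3]*[1,-1,-1]); print(n,u[:2]/u[2])
E
```

```text
{'mtx': [[398.704, 0.0, 323.12], [0.0, 398.704, 238.052], [0.0, 0.0, 1.0]], 'hand_eye': [[-0.001, 0.271, -0.963, -0.143], [1.0, -0.0, -0.001, -0.0], [-0.0, -0.963, -0.271, -0.068], [0.0, 0.0, 0.0, 1.0]]}
L [324.24278709 228.17662088]
L55 [324.21979869 226.7670467 ]
k2 [324.39289088 290.05494942]
tcp [323.70288714 306.58123899]
below [322.98412923 228.00957419]
knob [324.01286402 137.30845827]
```

The predicted pixels match within about 3 px, so I descend over the leftmost key.

Call:
send_rows(motion=[[[0,0,-2.0,0,0,0.003],[0.05,0,-3,0,0,0],[0,0,-3,0,0,0],[0,0,-2.0,0,0,0],[0,0,-1.0,0,0,0],[0,0,-0.5,0,0,0],[0,0,-0.1,0,0,0],[0,0,0,0,0,0],[0,0,0,0,0,0],[0,0,0,0,0,0],[0,0,0,0,0,0]]])

```text
time: 4.3
tool_pos: [0.5272, -0.0271, 0.0687]
tool_rot: [0.522, 0.479, 0.52, -0.478]
contact_force: [0.0, 0.1, -0.4]
gripper_width: 0.001
```

```bash
python3 - <<'E'
from h import *
for _ in range(4): show()
E
```

```text
4.3 p [ 0.5272 -0.0271  0.0687] x [ 0.002 -0.    -1.   ] y [0.996 0.085 0.002] yawy 0.085 F [ 0.    0.09 -0.44] 0.0008827356044416499
4.3 p [ 0.5272 -0.0271  0.0687] x [ 0.002 -0.    -1.   ] y [0.996 0.085 0.002] yawy 0.085 F [ 0.    0.09 -0.44] 0.0008827356044416499
4.3 p [ 0.5272 -0.0271  0.0687] x [ 0.002 -0.    -1.   ] y [0.996 0.085 0.002] yawy 0.085 F [ 0.    0.09 -0.44] 0.0008827356044416499
4.3 p [ 0.5272 -0.0271  0.0687] x [ 0.002 -0.    -1.   ] y [0.996 0.085 0.002] yawy 0.085 F [ 0.    0.09 -0.44] 0.0008827356044416499
```

Call:
send_rows(motion=[[[0,0,-0.2,0,0,0],[0,0,-0.1,0,0,0],[0,0,0,0,0,0],[0,0,0,0,0,0]]])

```text
time: 4.63
tool_pos: [0.5261, -0.0269, 0.0641]
tool_rot: [0.521, 0.478, 0.521, -0.478]
contact_force: [-1.4, 0.3, 0.2]
gripper_width: 0.004
```

Call:
send_rows(motion=[[[0,0,-0.2,0,0,0],[0,0,-0.1,0,0,0],[0,0,0,0,0,0]]])

```text
time: 4.88
tool_pos: [0.526, -0.0269, 0.0609]
tool_rot: [0.521, 0.478, 0.521, -0.478]
contact_force: [-0.4, 0.5, -1.1]
gripper_width: 0.003
```

Call:
send_rows(motion=[[[0,0,-0.1,0,0,0],[0,0,0,0,0,0]]])

```text
time: 5.05
tool_pos: [0.5261, -0.0269, 0.0601]
tool_rot: [0.521, 0.478, 0.521, -0.478]
contact_force: [0.1, 0.4, 1.0]
gripper_width: -0.001
```

Call:
send_rows(motion=[[[0,0,0,0,0,0]]])

```text
time: 5.13
tool_pos: [0.5262, -0.0269, 0.0602]
tool_rot: [0.521, 0.478, 0.521, -0.478]
contact_force: [0.4, -0.4, -0.6]
gripper_width: -0.0
```

Call:
send_rows(motion=[[[0,0,-0.1,0,0,0],[0,0,0,0,0,0]]])

```text
time: 5.3
tool_pos: [0.5262, -0.0269, 0.0592]
tool_rot: [0.521, 0.478, 0.521, -0.478]
contact_force: [0.9, -0.6, 0.1]
gripper_width: 0.002
```

Call:
send_rows(motion=[[[0,0,0,0,0,0]]])

```text
time: 5.38
tool_pos: [0.5262, -0.0269, 0.0592]
tool_rot: [0.521, 0.478, 0.521, -0.478]
contact_force: [-0.3, -1.4, 0.3]
gripper_width: -0.005
```

Call:
send_rows(motion=[[[0,0,-0.05,0,0,0],[0,0,0,0,0,0]]])

```text
time: 5.55
tool_pos: [0.5262, -0.0269, 0.0588]
tool_rot: [0.521, 0.478, 0.521, -0.478]
contact_force: [1.0, 0.2, 0.7]
gripper_width: 0.003
```

Call:
send_rows(motion=[[[0,0,0,0,0,0]]])

```text
time: 5.63
tool_pos: [0.5262, -0.0269, 0.0588]
tool_rot: [0.521, 0.478, 0.521, -0.478]
contact_force: [0.3, -1.0, -0.7]
gripper_width: 0.001
```

Call:
send_rows(motion=[[[0,0,-0.05,0,0,0],[0,0,0,0,0,0]]])

```text
time: 5.8
tool_pos: [0.5262, -0.0269, 0.0582]
tool_rot: [0.521, 0.478, 0.521, -0.478]
contact_force: [-0.7, 0.2, 0.7]
gripper_width: -0.001
```

Call:
send_rows(motion=[[[0,0,0,0,0,0]]])

```text
time: 5.88
tool_pos: [0.5262, -0.0269, 0.0583]
tool_rot: [0.521, 0.478, 0.521, -0.478]
contact_force: [0.2, 0.4, -0.5]
gripper_width: 0.001
```

Call:
send_rows(motion=[[[0,0,-0.05,0,0,0],[0,0,0,0,0,0]]])

```text
time: 6.05
tool_pos: [0.5262, -0.0269, 0.0577]
tool_rot: [0.521, 0.478, 0.521, -0.478]
contact_force: [0.3, -0.7, 0.2]
gripper_width: -0.004
```

Call:
send_rows(motion=[[[0,0,0,0,0,0]]])

```text
time: 6.13
tool_pos: [0.5262, -0.0269, 0.0578]
tool_rot: [0.521, 0.478, 0.521, -0.478]
contact_force: [0.0, -0.1, 0.1]
gripper_width: -0.0
```

Call:
send_rows(motion=[[[0,0,-0.05,0,0,0],[0,0,0,0,0,0]]])

```text
time: 6.3
tool_pos: [0.5262, -0.0269, 0.0572]
tool_rot: [0.521, 0.478, 0.521, -0.478]
contact_force: [-0.3, 0.3, -0.1]
gripper_width: -0.001
```

Call:
send_rows(motion=[[[0,0,-0.05,0,0,0],[0,0,0,0,0,0]]])

```text
time: 6.47
tool_pos: [0.5262, -0.0269, 0.0567]
tool_rot: [0.521, 0.478, 0.521, -0.478]
contact_force: [-0.6, 0.2, 0.4]
gripper_width: -0.001
```

Call:
send_rows(motion=[[[0,0,-0.05,0,0,0],[0,0,0,0,0,0]]])

```text
time: 6.63
tool_pos: [0.5262, -0.0269, 0.0562]
tool_rot: [0.521, 0.478, 0.521, -0.478]
contact_force: [-0.1, 0.7, 0.6]
gripper_width: 0.003
```

Call:
send_rows(motion=[[[0,0,0,0,0,0]]])

```text
time: 6.72
tool_pos: [0.5262, -0.0269, 0.0563]
tool_rot: [0.521, 0.478, 0.521, -0.478]
contact_force: [0.4, 0.6, -1.4]
gripper_width: 0.004
```

Call:
send_rows(motion=[[[0,0,-0.05,0,0,0],[0,0,0,0,0,0]]])

```text
time: 6.88
tool_pos: [0.5262, -0.0269, 0.0557]
tool_rot: [0.521, 0.478, 0.521, -0.478]
contact_force: [0.1, 0.1, 0.4]
gripper_width: 0.001
```

Call:
send_rows(motion=[[[0,0,0,0,0,0]]])

```text
time: 6.97
tool_pos: [0.5262, -0.0269, 0.0558]
tool_rot: [0.521, 0.478, 0.521, -0.478]
contact_force: [0.8, 0.4, -0.2]
gripper_width: -0.001
```

Call:
send_rows(motion=[[[0,0,-0.03,0,0,0],[0,0,0,0,0,0]]])

```text
time: 7.13
tool_pos: [0.5262, -0.0269, 0.0555]
tool_rot: [0.521, 0.478, 0.521, -0.478]
contact_force: [-0.3, -0.2, -0.6]
gripper_width: -0.0
```

Call:
send_rows(motion=[[[0,0,0,0,0,0]]])

```text
time: 7.22
tool_pos: [0.5262, -0.0269, 0.0555]
tool_rot: [0.521, 0.478, 0.521, -0.478]
contact_force: [-0.9, 0.1, 0.0]
gripper_width: 0.005
```

Call:
send_rows(motion=[[[0,0,-0.03,0,0,0],[0,0,0,0,0,0]]])

```text
time: 7.38
tool_pos: [0.5262, -0.0269, 0.0551]
tool_rot: [0.521, 0.478, 0.521, -0.478]
contact_force: [-0.2, 0.7, 0.1]
gripper_width: 0.001
```

Call:
send_rows(motion=[[[0,0,-0.02,0,0,0],[0,0,0,0,0,0]]])

```text
time: 7.55
tool_pos: [0.5263, -0.0269, 0.0551]
tool_rot: [0.521, 0.478, 0.521, -0.478]
contact_force: [-0.0, 0.6, -0.2]
gripper_width: -0.002
```

Call:
send_rows(motion=[[[0,0,0,0,0,0]]])

```text
time: 7.63
tool_pos: [0.5262, -0.0269, 0.0551]
tool_rot: [0.521, 0.478, 0.521, -0.478]
contact_force: [-0.3, -1.2, 1.6]
gripper_width: 0.0
```

Call:
send_rows(motion=[[[0,0,-0.02,0,0,0],[0,0,0,0,0,0]]])

```text
time: 7.8
tool_pos: [0.5263, -0.027, 0.0551]
tool_rot: [0.521, 0.478, 0.521, -0.478]
contact_force: [-1.6, -0.1, 3.4]
gripper_width: 0.0
```

Call:
send_rows(motion=[[[0,0,0,0,0,0]]])

```text
time: 7.88
tool_pos: [0.5263, -0.0269, 0.0551]
tool_rot: [0.521, 0.478, 0.521, -0.478]
contact_force: [-1.3, -0.2, 3.0]
gripper_width: 0.001
```

Call:
send_rows(motion=[[[0,0,0,0,0,0]]])

```text
time: 7.97
tool_pos: [0.5263, -0.0269, 0.055]
tool_rot: [0.521, 0.478, 0.521, -0.478]
contact_force: [-1.4, 0.6, 2.9]
gripper_width: 0.002
```

Call:
send_rows(motion=[[[0,0,0,0,0,0]]])

```text
time: 8.05
tool_pos: [0.5263, -0.0269, 0.055]
tool_rot: [0.521, 0.478, 0.521, -0.478]
contact_force: [-1.8, 0.2, 3.0]
gripper_width: -0.005
```

Firm contact at z = 0.055 m, where 3 N gives no motion, so the leftmost key is the latched one. I lift off and tap the others.

Call:
send_rows(motion=[[[0,0,0.5,0,0,0],[0,0,1.0,0,0,0],[0.2,-2.3,0,0,0,0],[0.2,-2.3,0,0,0,0],[0,0,-0.4,0,0,0],[0,0,-0.3,0,0,0],[0,0,-0.2,0,0,0],[0,0,0,0,0,0],[0,0,0,0,0,0]]])

```text
time: 8.8
tool_pos: [0.5299, -0.0722, 0.0605]
tool_rot: [0.521, 0.478, 0.521, -0.478]
contact_force: [-0.0, -0.4, -0.2]
gripper_width: -0.001
```

Call:
send_rows(motion=[[[0,0,-0.08,0,0,0],[0,0,0,0,0,0]]])

```text
time: 8.97
tool_pos: [0.5302, -0.0725, 0.06]
tool_rot: [0.521, 0.478, 0.521, -0.478]
contact_force: [-0.0, -0.8, 0.4]
gripper_width: 0.001
```

Call:
send_rows(motion=[[[0,0,-0.05,0,0,0],[0,0,0,0,0,0]]])

```text
time: 9.13
tool_pos: [0.5303, -0.0727, 0.0595]
tool_rot: [0.521, 0.478, 0.521, -0.478]
contact_force: [0.5, -0.0, 0.1]
gripper_width: 0.002
```

Call:
send_rows(motion=[[[0,0,-0.05,0,0,0],[0,0,0,0,0,0]]])

```text
time: 9.3
tool_pos: [0.5303, -0.0729, 0.0591]
tool_rot: [0.521, 0.478, 0.521, -0.478]
contact_force: [0.1, 0.3, -0.0]
gripper_width: 0.002
```

Call:
send_rows(motion=[[[0,0,0,0,0,0]]])

```text
time: 9.38
tool_pos: [0.5303, -0.0729, 0.0591]
tool_rot: [0.521, 0.478, 0.521, -0.478]
contact_force: [-0.0, -1.8, 0.3]
gripper_width: 0.003
```

Call:
send_rows(motion=[[[0,0,-0.04,0,0,0],[0,0,0,0,0,0]]])

```text
time: 9.55
tool_pos: [0.5303, -0.0729, 0.0587]
tool_rot: [0.521, 0.478, 0.521, -0.478]
contact_force: [0.2, 0.3, 1.6]
gripper_width: -0.0
```

Call:
send_rows(motion=[[[0,0,0,0,0,0]]])

```text
time: 9.63
tool_pos: [0.5303, -0.0729, 0.0588]
tool_rot: [0.521, 0.478, 0.521, -0.478]
contact_force: [-0.6, 0.8, 0.9]
gripper_width: 0.001
```

Call:
send_rows(motion=[[[0,0,-0.04,0,0,0],[0,0,0,0,0,0]]])

```text
time: 9.8
tool_pos: [0.5303, -0.0729, 0.0583]
tool_rot: [0.521, 0.478, 0.521, -0.478]
contact_force: [-1.2, 0.0, 1.7]
gripper_width: 0.004
```

Call:
send_rows(motion=[[[0,0,0,0,0,0]]])

```text
time: 9.88
tool_pos: [0.5303, -0.0729, 0.0583]
tool_rot: [0.521, 0.478, 0.521, -0.478]
contact_force: [-1.1, 1.1, 1.2]
gripper_width: 0.001
```

Call:
send_rows(motion=[[[0,0,0,0,0,0]]])

```text
time: 9.97
tool_pos: [0.5303, -0.0729, 0.0583]
tool_rot: [0.521, 0.478, 0.521, -0.478]
contact_force: [0.1, 0.4, 1.3]
gripper_width: 0.0
```

Key 2 makes contact at 59 mm, so it is up. I push it slightly further to make the tap certain, then go to key 3.

Call:
send_rows(motion=[[[0,0,-0.04,0,0,0],[0,0,0,0,0,0]]])

```text
time: 10.13
tool_pos: [0.5303, -0.0729, 0.0578]
tool_rot: [0.521, 0.478, 0.521, -0.478]
contact_force: [-0.3, 0.4, 1.5]
gripper_width: 0.001
```

Call:
send_rows(motion=[[[0,0,0,0,0,0]]])

```text
time: 10.22
tool_pos: [0.5303, -0.0729, 0.0579]
tool_rot: [0.521, 0.478, 0.521, -0.478]
contact_force: [-0.6, -0.2, 2.5]
gripper_width: -0.004
```

Call:
send_rows(motion=[[[0,0,0.5,0,0,0],[0,0,0.7,0,0,0],[0.2,-2.3,0,0,0,0],[0.2,-2.3,0,0,0,0],[0,0,-0.4,0,0,0],[0,0,-0.4,0,0,0],[0,0,-0.2,0,0,0],[0,0,0,0,0,0],[0,0,0,0,0,0]]])

```text
time: 10.97
tool_pos: [0.5339, -0.1182, 0.0595]
tool_rot: [0.521, 0.478, 0.521, -0.478]
contact_force: [-0.1, -0.7, -0.5]
gripper_width: -0.002
```

Call:
send_rows(motion=[[[0,0,-0.05,0,0,0],[0,0,0,0,0,0]]])

```text
time: 11.13
tool_pos: [0.5342, -0.1184, 0.0593]
tool_rot: [0.521, 0.478, 0.521, -0.478]
contact_force: [0.5, 0.4, 0.7]
gripper_width: -0.001
```

Call:
send_rows(motion=[[[0,0,-0.05,0,0,0],[0,0,0,0,0,0]]])

```text
time: 11.3
tool_pos: [0.5343, -0.1186, 0.059]
tool_rot: [0.521, 0.478, 0.521, -0.478]
contact_force: [0.6, 0.5, 2.4]
gripper_width: 0.001
```

Call:
send_rows(motion=[[[0,0,-0.05,0,0,0],[0,0,0,0,0,0]]])

```text
time: 11.47
tool_pos: [0.5344, -0.1187, 0.0585]
tool_rot: [0.521, 0.478, 0.521, -0.478]
contact_force: [-0.6, 1.9, 1.6]
gripper_width: -0.0
```

Call:
send_rows(motion=[[[0,0,-0.05,0,0,0],[0,0,0,0,0,0]]])

```text
time: 11.63
tool_pos: [0.5344, -0.1188, 0.058]
tool_rot: [0.521, 0.478, 0.521, -0.478]
contact_force: [-0.5, 0.8, 1.7]
gripper_width: -0.003
```

Call:
send_rows(motion=[[[0,0,0,0,0,0]]])

```text
time: 11.72
tool_pos: [0.5344, -0.1188, 0.058]
tool_rot: [0.521, 0.478, 0.521, -0.478]
contact_force: [0.3, 1.4, 2.4]
gripper_width: 0.002
```

Call:
send_rows(motion=[[[0,0,0,0,0,0]]])

```text
time: 11.8
tool_pos: [0.5344, -0.1189, 0.058]
tool_rot: [0.521, 0.478, 0.521, -0.478]
contact_force: [-0.0, 1.9, 1.5]
gripper_width: -0.001
```

Key 3 is up too, with contact at 59 mm and about 2 N. Now key 4.

Call:
send_rows(motion=[[[0,0,0.5,0,0,0],[0,0,0.7,0,0,0],[0.2,-2.3,0,0,0,0],[0.2,-2.3,0,0,0,0],[0,0,-0.4,0,0,0],[0,0,-0.4,0,0,0],[0,0,-0.2,0,0,0],[0,0,0,0,0,0],[0,0,0,0,0,0],[0,0,0,0,0,0]]])

```text
time: 12.63
tool_pos: [0.5381, -0.1643, 0.0597]
tool_rot: [0.521, 0.478, 0.521, -0.478]
contact_force: [-0.0, -0.9, -0.8]
gripper_width: -0.004
```

Call:
send_rows(motion=[[[0,0,-0.05,0,0,0],[0,0,0,0,0,0]]])

```text
time: 12.8
tool_pos: [0.5382, -0.1646, 0.0593]
tool_rot: [0.521, 0.478, 0.521, -0.478]
contact_force: [-0.1, 0.0, 0.2]
gripper_width: 0.002
```

Call:
send_rows(motion=[[[0,0,-0.05,0,0,0],[0,0,0,0,0,0]]])

```text
time: 12.97
tool_pos: [0.5383, -0.1647, 0.059]
tool_rot: [0.521, 0.478, 0.521, -0.478]
contact_force: [-0.2, 0.9, 1.1]
gripper_width: -0.001
```

Call:
send_rows(motion=[[[0,0,-0.05,0,0,0],[0,0,0,0,0,0]]])

```text
time: 13.13
tool_pos: [0.5384, -0.1648, 0.0584]
tool_rot: [0.521, 0.478, 0.521, -0.478]
contact_force: [-1.6, 0.9, 1.6]
gripper_width: -0.0
```

Call:
send_rows(motion=[[[0,0,-0.04,0,0,0],[0,0,0,0,0,0]]])

```text
time: 13.3
tool_pos: [0.5384, -0.1648, 0.058]
tool_rot: [0.521, 0.478, 0.521, -0.478]
contact_force: [0.1, 1.8, 1.3]
gripper_width: -0.001
```

Call:
send_rows(motion=[[[0,0,0,0,0,0]]])

```text
time: 13.38
tool_pos: [0.5384, -0.1648, 0.058]
tool_rot: [0.521, 0.478, 0.521, -0.478]
contact_force: [0.7, 1.9, 2.4]
gripper_width: -0.002
```

Call:
send_rows(motion=[[[0,0,0,0,0,0]]])

```text
time: 13.47
tool_pos: [0.5384, -0.1648, 0.058]
tool_rot: [0.521, 0.478, 0.521, -0.478]
contact_force: [-1.2, 1.8, 1.1]
gripper_width: -0.004
```

Keys 2 to 4 are all up. I return to the leftmost key and press it to its stop.

Call:
send_rows(motion=[[[0,0,0.6,0,0,0],[0,0,1.0,0,0,0],[-0.3,3.45,0,0,0,0],[-0.3,3.45,0,0,0,0],[-0.3,3.45,0,0,0,0],[-0.3,3.45,0,0,0,0],[0,0,0,0,0,0],[0,0,-0.8,0,0,0],[0,0,-0.6,0,0,0],[0,0,-0.3,0,0,0],[0,0,0,0,0,0],[0,0,0,0,0,0]]])

```text
time: 14.47
tool_pos: [0.526, -0.0279, 0.0563]
tool_rot: [0.52, 0.478, 0.521, -0.479]
contact_force: [0.3, -0.4, 0.1]
gripper_width: -0.002
```

Call:
send_rows(motion=[[[0,0,-0.1,0,0,0],[0,0,-0.1,0,0,0],[0,0,0,0,0,0]]])

```text
time: 14.72
tool_pos: [0.5265, -0.0274, 0.0552]
tool_rot: [0.521, 0.478, 0.52, -0.478]
contact_force: [0.4, -0.1, 0.3]
gripper_width: -0.001
```

Call:
send_rows(motion=[[[0,0,-0.1,0,0,0],[0,0,0,0,0,0]]])

```text
time: 14.88
tool_pos: [0.5266, -0.0273, 0.0545]
tool_rot: [0.521, 0.478, 0.52, -0.478]
contact_force: [-1.5, -0.9, 3.0]
gripper_width: 0.001
```

Call:
send_rows(motion=[[[0,0,-0.1,0,0,0],[0,0,0,0,0,0]]])

```text
time: 15.05
tool_pos: [0.5266, -0.0273, 0.0534]
tool_rot: [0.521, 0.478, 0.52, -0.478]
contact_force: [-0.3, -2.2, 4.6]
gripper_width: -0.003
```

Call:
send_rows(motion=[[[0,0,-0.1,0,0,0],[0,0,0,0,0,0]]])

```text
time: 15.22
tool_pos: [0.5266, -0.0273, 0.0522]
tool_rot: [0.521, 0.478, 0.52, -0.478]
contact_force: [-0.7, -3.6, 5.9]
gripper_width: -0.001
```

Call:
send_rows(motion=[[[0,0,-0.1,0,0,0],[0,0,0,0,0,0]]])

```text
time: 15.38
tool_pos: [0.5267, -0.0272, 0.0512]
tool_rot: [0.521, 0.478, 0.52, -0.478]
contact_force: [-3.1, -2.2, 12.6]
gripper_width: 0.001
```

Call:
send_rows(motion=[[[0,0,-0.05,0,0,0],[0,0,0,0,0,0],[0,0,0,0,0,0]]])

```text
time: 15.63
tool_pos: [0.5266, -0.0272, 0.0514]
tool_rot: [0.521, 0.478, 0.521, -0.478]
contact_force: [-2.7, -2.4, 8.1]
gripper_width: 0.0
```

Call:
send_rows(motion=[[[0,0,-0.04,0,0,0],[0,0,0,0,0,0],[0,0,0,0,0,0]]])

```text
time: 15.88
tool_pos: [0.5266, -0.0272, 0.0512]
tool_rot: [0.521, 0.478, 0.521, -0.478]
contact_force: [-2.9, -1.9, 10.0]
gripper_width: 0.002
```

Call:
send_rows(motion=[[[0,0,0.15,0,0,0],[0,0,0.15,0,0,0],[0,0,0.15,0,0,0],[0,0,0,0,0,0]]])

```text
time: 16.22
tool_pos: [0.5267, -0.0271, 0.0551]
tool_rot: [0.521, 0.478, 0.52, -0.478]
contact_force: [-1.0, -1.9, 6.3]
gripper_width: -0.001
```

Call:
send_rows(motion=[[[0,0,0.15,0,0,0],[0,0,0.1,0,0,0],[0,0,0,0,0,0]]])

```text
time: 16.47
tool_pos: [0.5265, -0.0268, 0.0571]
tool_rot: [0.521, 0.479, 0.521, -0.478]
contact_force: [0.9, -1.3, 2.4]
gripper_width: 0.001
```

It reached the stop at 10 N and z = 0.051, and the key now follows the finger up past its latch height. I retract and look.

Call:
send_rows(motion=[[[0,0,0.2,0,0,0],[0,0,0.5,0,0,0],[0,0,1.5,0,0,0],[0,0,3,0,0,0],[0,0,3,0,0,0],[-1,0,2,0,0,0],[-2,0,1,0,0,0],[-2,-1,0,0,0,0],[-2,-1,0,0,0,0],[-1,-1,0,0,0,0],[0,0,0,0,0,0],[0,0,0,0,0,0]]])

```text
time: 17.47
tool_pos: [0.4457, -0.0566, 0.1686]
tool_rot: [0.52, 0.479, 0.521, -0.478]
contact_force: [0.9, -0.1, 0.7]
gripper_width: 0.001
```

```bash
python3 - <<'E'
from h import *
import cv2
show()
T=np.array(manip.calibration("scene")["cam_to_world"])
im=manip.grab_frame("scene"); cv2.imwrite("pics/s2.png",im[:,:,::-1])
for r in manip.landmark_of("key_a","scene")[:5]: print(round(r["confidence"],2),np.round((T@np.r_[r["centre"],1])[:3],4))
a=cv2.imread("pics/scene0.png")[230:350,220:380]; b=im[230:350,220:380,::-1]
cv2.imwrite("pics/cmp2.png",cv2.resize(np.hstack([a,b]),(800,300),interpolation=cv2.INTER_CUBIC))
E
```

```text
17.47 p [ 0.4457 -0.0566  0.1686] x [-0.     0.001 -1.   ] y [ 0.996  0.084 -0.   ] yawy 0.084 F [ 0.86 -0.11  0.72] 0.0008452696029392999
0.69 [ 0.5356 -0.1196  0.0621]
0.65 [ 0.532  -0.0705  0.0566]
0.63 [ 0.544  -0.1619  0.06  ]
0.52 [ 0.523  -0.0264  0.0627]
```

View pics/cmp2.png

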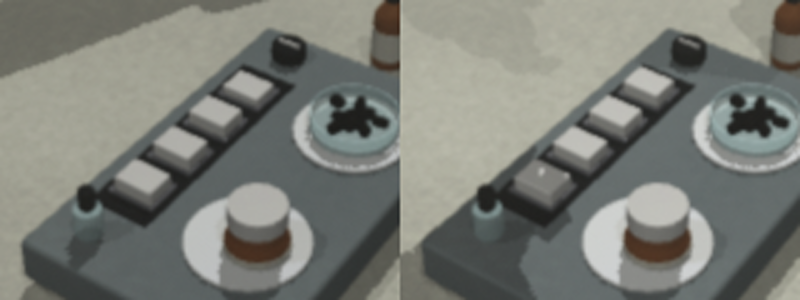

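View pics/s2.png

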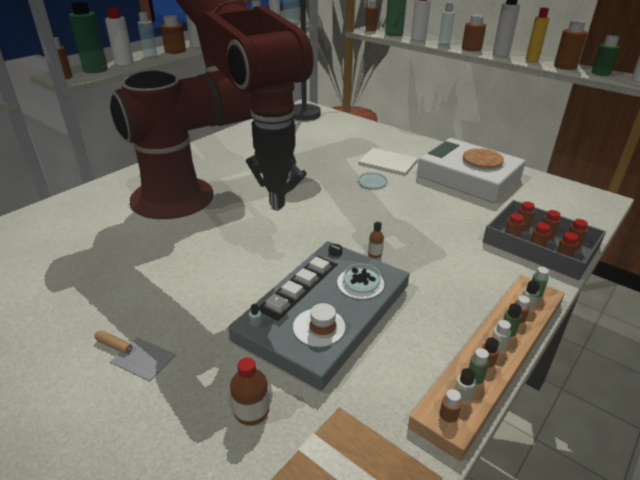

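The leftmost key, at (322,264) px in the scene view, stands slightly higher than before and level with the others. The dishes and bottles are unmoved and the arm is clear, so I hand in.

```bash
python3 -c "
from plant import manip
print(manip.job_done(), manip.state()['time'])"
```

```text
the job is handed in; nothing more can be done
the job is handed in; nothing more can be done
```

The leftmost key was the latched one. I tapped all four keys from left to right, then released it, and handed the job in at about 17.6 s.

- **Taps:** The leftmost key was firm at z = 55 mm under about 3 N. The other three met the finger at about 59 mm and gave under roughly 1.5–2.5 N. I pressed each of them only about 1 mm.
- **Release:** I pushed the leftmost key to its stop (z ≈ 51 mm, 10 N). On the way back it still pressed on the finger with 2.4 N at 57 mm, so it rose past its latched height.
- **Final check:** The scene picture shows the four caps level and the dishes and bottles near the keys unmoved, with the arm clear.
- **Doubtful reading:** The key heights the network gave for the last picture were 57–63 mm. That is only good to about 4 mm, so the height evidence is the finger contact and the picture. One of those heights, 56.6 mm for the second key, is below the 57 mm needed, but I put that down to noise because that key had been up when tapped.
- **Force noise:** The force readings were noisy by about 1 N, so I judged each contact from several readings in a row.

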